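# Gauge the bore of a printed bearing housing

### The job

Check the bore of the white printed bearing housing in the vice with the larger of the two plug gauges on the rack: push its go end (the longer, thinner one) fully home, until the end of the handle meets the housing, and draw it out again. Then offer its no-go end (the short, fat one) squarely to the mouth of the bore and press lightly for a moment to confirm that it will not enter; never force the gauge. Finally put the gauge back in its own place on the rack, and leave everything else where it is.

Things in the scene. Friction and masses are not known exactly. Their poses are not given: they have to be found in the camera images.
- gauge: Larger plug gauge, 160 mm long, about 0.34 kg, level in either pair of rack notches. Black hexagonal handle 100 mm long, 34 mm across flats, 39 across corners, a corner down: two upright flats to grip from above. Origin: middle of the handle, on its axis, 65 mm above the table. y along the gauge to its go end, x across the flats, z up. Balances 12 mm from the origin toward +y.
- go_mid (a point): Point on the gauge's axis at half the length of its steel GO end, 70 mm from the gauge's origin along its +y; axes as the gauge's. The go end is 25 mm in diameter and 40 mm long (y = 50 to 90 mm), its last 6 mm tapering to 19 mm.
- nogo_face (a point): Centre of the flat end face of the steel NO-GO end, 70 mm from the gauge's origin along its -y; axes as the gauge's. The no-go end is 30 mm in diameter and 20 mm long (y = -50 to -70 mm).
- housing: White printed bearing housing, fixed in the vice: a round eye 54 mm in diameter and 40 mm long on a foot 50 mm wide, with a level bore of 26 mm right through. Origin: middle of the bore, 118 mm above the table. y along the bore, its two faces at y = +20 and -20 mm, z up; either face may be used. A small boss on the eye's top reaches 149 mm above the table.
- bore (a point): Middle of the bore, the same point as the housing's origin. With the go end fully home, go_mid lies here and the handle's end bears on the housing's face.
- mouth_a (a point): Centre of the bore's mouth in the housing's +y face (20 mm from its origin).
- mouth_b (a point): Centre of the bore's mouth in the housing's -y face (20 mm from its origin).
- vise: Blue-grey cast-iron machine vice, fixed, to the robot's left or right. Origin under the middle of its base, below the bore; y along its jaws and the bore; x along its screw, whose bar lies at -x (to 170 mm from the origin, 80 mm high). Base 210 x 148 mm; jaws 100 mm along y, tops 75 mm above the table.
- rack: Plywood rack, fixed, on the other side, 190 mm (x) by 100 mm (y), 58 mm high. Origin: middle of its underside. V-notched rails 12 mm thick at y = +34 and -34 mm, notches at x = +45 and -45 mm; the gauges lie along y across both rails. 56 mm of finger room between the rails, down to 10 mm above the table. Notch foot 45 mm above the table, sides at 30 degrees to fit the hexagon.
- small_gauge: Smaller plug gauge of the same kind (124 mm long, handle 24 mm across flats, 80 mm long) in the rack's other notches; not to be used or disturbed. Origin: the middle of its handle.
- boat: Red printed toy boat, 60 mm long, 46 mm high, bystander. Origin: middle of its underside.
- boat_blue: Blue printed toy boat, 60 mm long, 46 mm high, bystander. Origin: middle of its underside.
- caliper: Digital caliper lying flat, 230 mm long, 14 mm high, bystander. Origin: middle of its underside.
- gear: White printed gear wheel lying flat, 96 mm diameter, 18 mm high, bystander. Origin: middle of its underside.
- scraper: Print scraper, 200 mm long, lying flat, bystander. Origin: middle of its underside.
- driver: Screwdriver with a grey handle, 200 mm long, lying flat, bystander. Origin: middle of its underside.
- glue: White glue bottle, 32 mm diameter, 100 mm high, standing, bystander. Origin: middle of its underside.
There are look-alikes about, which are no part of the job. Leave any red or yellow look-alike of the gauge alone.

How it is judged:
By the outcome, as a careful person would: the job done as asked, in the order asked, and still so for the second after the job is handed in, with the robot touching nothing.
It also fails if it takes over 61 s, if anything falls off the work surface, if the arm or the gripper's body presses on something with over 40 N, if the wrist force passes 120 N, or if a joint passes its speed limit or range.

### The arm

A 6-joint arm with a two-finger parallel gripper is mounted at the origin on the work surface. World frame = base frame: x ahead of the robot, y to its left, z up, the work surface at z = 0. Lengths are in m, angles in rad, forces in N, time in s.
With the tool pointing down it reaches from about 0.35 to 0.975 m from the base axis. Payload 17.4 kg.
Tool frame: the origin (TCP) lies at the very end of the fingers, on their centre line; the grasp point (between the pads) lies 19 mm behind it; y points along the fingers, x is the direction in which the jaws open and shut, and the axes are right-handed (so a half turn about y gives the same grasp; the last joint's range is limited). The gripper opens to 85 mm and grips with 20 to 120 N. Pads are 22 mm wide; open, the fingers measure 114 mm over their backs; the gripper's body (76 mm by 85 mm) begins 54 mm behind the grasp point. The pads swing forward as they close: fully open they stand 13 mm farther back than shut.
Start: joints at [1.254, 0.116, 1.442, -0, 1.584, -0.038], TCP at [0.186, 0.649, 0.231] pointing down, gripper open.
Joint ranges: [-2.83, 2.83], [-0.83, 2.19], [0.07, 2.5], [-1.14, 4.28], [0.01, 3], [-2.97, 2.97]. Speed limits (rad/s): [1.89, 1.89, 2.22, 3.14, 3.14, 3.14].

### API

Orientations are given as a 3x3 rotation matrix whose columns are the frame's x, y, z axes.
In Python, from rig import env, imaging gives the robot as it stands.
- The arm moves only by the tool play_rows, never from a script. Its argument "deltas" is a list that holds one entry, the list of rows, each a list of 7 numbers: the shift along the world's x, y, z in m, then the turn, a rotation vector about the world's x, y, z in degrees, then the opening, from -1 (shut) to 1 (fully open). In form: [[[tx, ty, tz, wx, wy, wz, gripper], ...]]. A call has 1 to 5 rows; each row shifts and turns the commanded pose from where the row before left it; what a row does not reach is not made up. A row lasts 1/8 s, in which the tool goes at most 62.5 mm and 10.7 degrees, less where a joint would pass 70% of its speed; a pose out of reach is approached as far as the arm can. A call with a gripper value outside its range is refused whole. The fingers move at their own pace and stop on an object; "force" is the grip in N (left out, the last holds). Time passes only in rows, so rows that do not move let the fingers close. It gives the time, the measured TCP pose, the force and the opening at its end, in the units of the state.
- env.observe(): the state, without advancing time (a new reading comes with each control period).
- imaging.get_image(name): name is "scene" or "top"; returns a dict with "pixels" (420x560x3 uint8, red, green, blue), "intrinsics" (3x3 intrinsics, pixels), "k1" (the pictures are not rectified: a ray, as slopes to the right and down, at radius r is drawn at 1 + k1 r^2 times it, then the intrinsics apply), "eye" and "orientation" of the camera in the world. Camera axes: x right, y down, z forward; pixel columns grow to the right and rows downward; lengths in m; the calibration is good to about 2 mm. A picture is of the moment at which its call begins. There is no depth.
- env.sign_off(): hands the job in, once; it reports no verdict.
The state is a dict: "t": time; "joint_pos": joint angles; "qd": joint speeds; "joint_efforts": joint torques, N m; "position": TCP position; "orientation": TCP orientation; "ft_force": force on the tool from outside, world axes, zero at the start; "wrist_torque": the same for the moment, N m; "grip_width": opening from 0.0 (shut) to 1.0 (fully open).
Only numpy, scipy, OpenCV 4.12 (cv2) and the standard library are available. Lean on these libraries where they do the work, as an engineer would, in place of code of your own. Each camera call takes 0.05 s, during which the arm holds its last target.

## Working session

There is one attempt and no reset: what is moved stays moved. The work goes in short steps, Python scripts to look and compute and a tool call to move; the robot and the scene stay as the last step left them, time stands still between calls to the robot, and variables do not carry over. Pictures are saved under pics/ and viewed, and the job is handed in when it is done.

Besides the shell and the picture viewer there is one more tool, called as a command line: name --argument value ..., lists and objects as JSON in quotes. play_rows: Moves the arm, as the interface text tells. Its arguments: {"type":"object","properties":{"deltas":{"type":"array","items":{"type":"array","items":{"type":"array","items":{"type":"number"}}}},"force":{"type":"number"}},"required":["deltas"]}

```bash
ls; mkdir -p pics; python3 - <<'E'
from rig import env, imaging
import cv2
print(env.observe())
for n in("scene","top"):
    d=imaging.get_image(n); cv2.imwrite(f"pics/{n}0.png",d["pixels"][:,:,::-1])
    print(n,d["intrinsics"],d["k1"],d["eye"],d["orientation"])
E
```

```text
pics
{'t': 0.0, 'joint_pos': array([ 1.25418296e+00,  1.16497252e-01,  1.44227288e+00,  1.76939232e-05,
        1.58397945e+00, -3.77875661e-02]), 'qd': array([ 0.001923  ,  0.00118355, -0.00082777, -0.00149671,  0.00133242,
        0.00127548]), 'joint_efforts': array([-2.82692214e-03, -7.31980991e+01, -6.32502222e+01, -1.83493967e-04,
        6.23731292e-03, -7.92698131e-06]), 'position': array([0.18571578, 0.64875519, 0.23054984]), 'orientation': array([[ 2.75226551e-01, -3.77022416e-04, -9.61379323e-01],
       [ 9.61378703e-01, -1.09391422e-03,  2.75226803e-01],
       [-1.15543319e-03, -9.99999331e-01,  6.13870838e-05]]), 'ft_force': array([ 0.09892243, -0.04731203,  0.14071047]), 'wrist_torque': array([-0.02867318, -0.00052017, -0.02945341]), 'grip_width': 1.0006153043260795}
scene [[475.38778054   0.         271.77683884]
 [  0.         475.38778054 207.99535778]
 [  0.           0.           1.        ]] -0.03493306267038657 [1.45621822 0.20423274 1.01252246] [[-0.21482359  0.6713472  -0.70932627]
 [ 0.9765733   0.15692771 -0.1472355 ]
 [ 0.01246681 -0.72433876 -0.68933152]]
top [[420.8987834    0.         278.66094102]
 [  0.         420.8987834  219.88176684]
 [  0.           0.           1.        ]] -0.13366299237788135 [ 0.40101035 -0.00971017  1.62979557] [[-2.63119837e-02 -9.97398433e-01  6.71121842e-02]
 [-9.99653522e-01  2.62043789e-02 -2.48331429e-03]
 [ 7.18220679e-04 -6.71542722e-02 -9.97742345e-01]]
```

View pics/scene0.png

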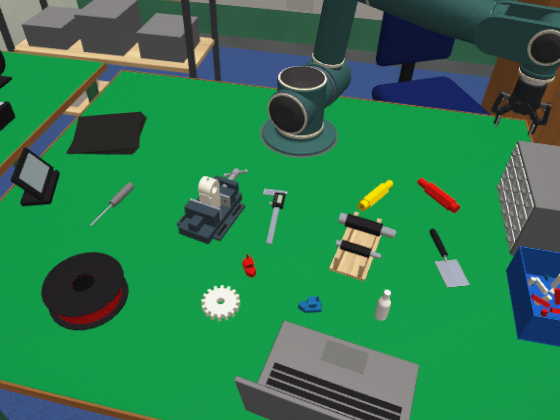

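View pics/top0.png

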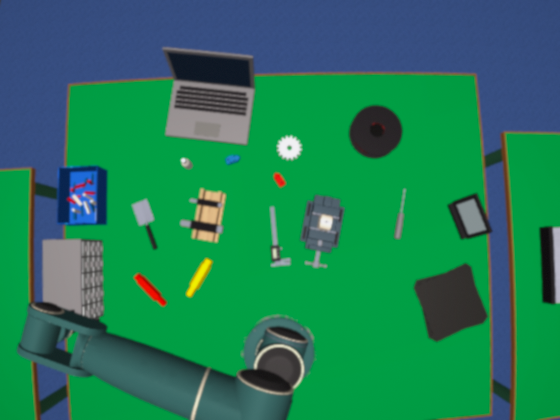

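```bash
cat > h.py <<'E'
import numpy as np, cv2
from rig import env, imaging
def get(n): return imaging.get_image(n)
def ray(d,uv):
    K=d["intrinsics"];uv=np.atleast_2d(np.float64(uv))
    q=cv2.undistortPoints(uv[:,None],K,np.array([d["k1"],0,0,0,0]))[:,0]
    r=np.c_[q,np.ones(len(q))]@np.array(d["orientation"]).T
    return np.array(d["eye"]),r/np.linalg.norm(r,axis=1)[:,None]
def plane(d,uv,z):
    e,r=ray(d,uv); return e+r*((z-e[2])/r[:,2])[:,None]
def proj(d,P):
    R=np.array(d["orientation"]);rv=cv2.Rodrigues(R.T)[0];t=-R.T@np.array(d["eye"])
    return cv2.projectPoints(np.float64(P).reshape(-1,1,3),rv,t,d["intrinsics"],np.array([d["k1"],0,0,0,0]))[0][:,0]
def tri(d1,u1,d2,u2):
    A=np.zeros((3,3));b=np.zeros(3)
    for d,u in((d1,u1),(d2,u2)):
        e,r=ray(d,u);M=np.eye(3)-np.outer(r[0],r[0]);A+=M;b+=M@e
    return np.linalg.solve(A,b)
def crop(d,x0,y0,x1,y1,s,name):
    cv2.imwrite("pics/"+name,cv2.resize(d["pixels"][y0:y1,x0:x1,::-1],None,fx=s,fy=s,interpolation=cv2.INTER_CUBIC))
E
python3 - <<'E'
from h import *
t=get("top");s=get("scene")
crop(t,170,180,240,250,8,"t_rack.png");crop(t,290,185,355,275,6,"t_vise.png")
crop(s,320,200,410,285,7,"s_rack.png");crop(s,170,160,260,250,6,"s_vise.png")
E
```

```text
(no output)
```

View pics/t_rack.png

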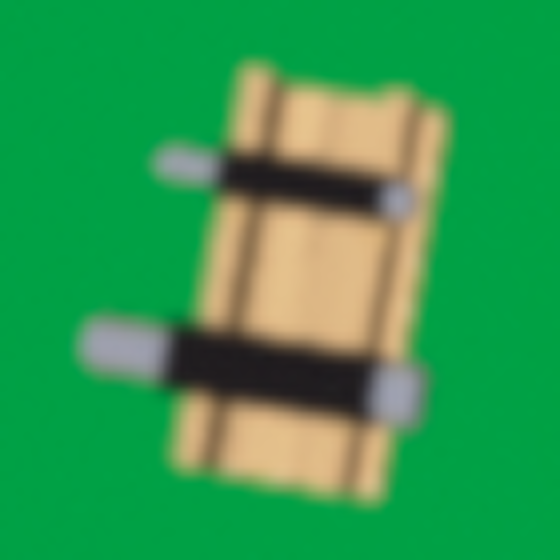

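View pics/t_vise.png

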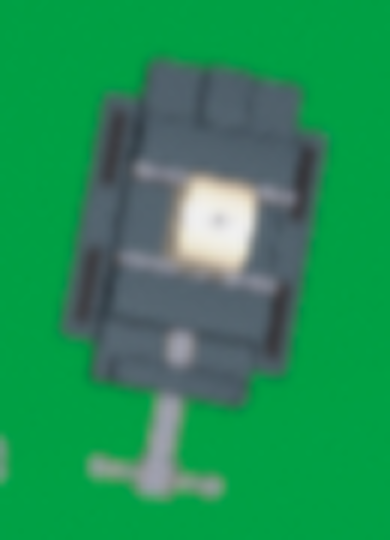

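View pics/s_rack.png

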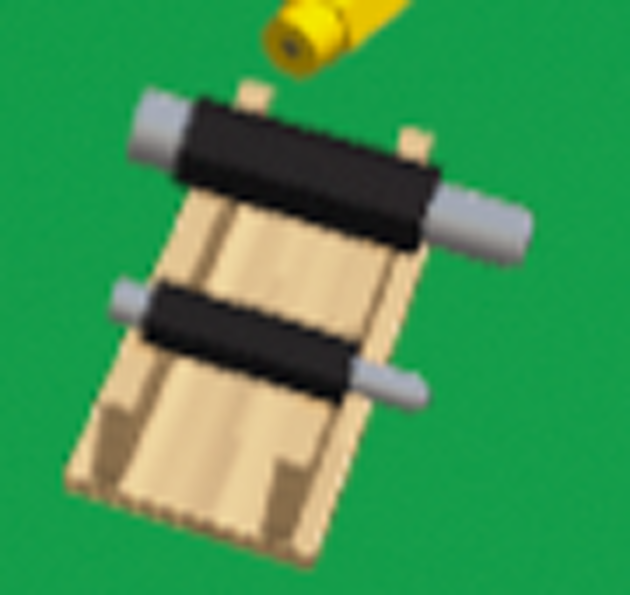

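View pics/s_vise.png

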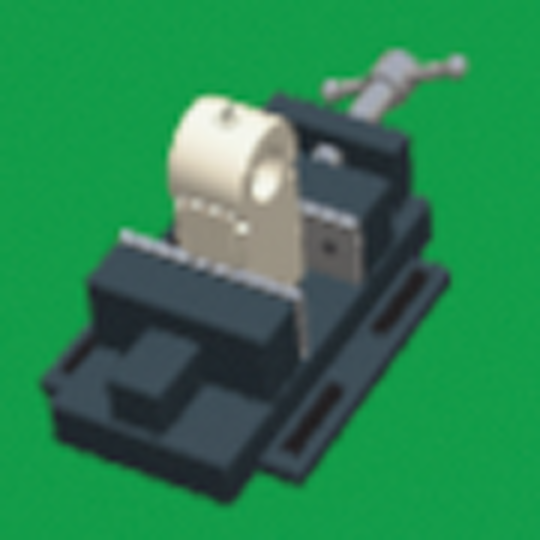

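```bash
cat > m.py <<'E'
from h import *
def gmask(d,roi,s=4):
    x0,y0,x1,y1=roi
    im=cv2.resize(d["pixels"][y0:y1,x0:x1],None,fx=s,fy=s,interpolation=cv2.INTER_CUBIC)
    i=im.astype(int);mx=i.max(2);mn=i.min(2)
    m=(((mx-mn)<30)).astype(np.uint8)
    m=cv2.morphologyEx(m,cv2.MORPH_OPEN,np.ones((2*s+1,2*s+1),np.uint8))
    n,l,st,c=cv2.connectedComponentsWithStats(m)
    out=[]
    for k in range(1,n):
        if st[k,4]<30*s*s: continue
        cn=cv2.findContours((l==k).astype(np.uint8),0,1)[0][0][:,0].astype(float)
        f=lambda p:(np.asarray(p)+.5)/s-.5+[x0,y0]
        ys,xs=np.nonzero(l==k)
        P=f(np.c_[xs,ys]);box=f(cv2.boxPoints(cv2.minAreaRect(cn.astype(np.float32))))
        out.append((len(P)/s/s,P,box))
    return m,out
E
python3 - <<'E'
from m import *
for n,roi in(("top",(170,180,240,250)),("scene",(320,200,410,285))):
    d=get(n);m,o=gmask(d,roi)
    cv2.imwrite(f"pics/m_{n}.png",m*255)
    for a,P,b in o:
        print(n,a,P.mean(0).round(1),b.round(1).tolist())
        if n=="top": 
            W=plane(d,b,.065);print(W.round(4).tolist())
E
```

```text
top 122.4375 [206.8 202.5] [[190.6, 202.4], [191.3, 197.5], [221.6, 202.3], [220.9, 207.1]]
[[0.5808, 0.3157, 0.065], [0.5991, 0.3126, 0.065], [0.578, 0.1982, 0.065], [0.5598, 0.2013, 0.065]]
top 280.125 [202.2 225.9] [[179.9, 226.1], [181.2, 218.6], [222.7, 225.5], [221.4, 233.0]]
[[0.4927, 0.3571, 0.065], [0.5209, 0.352, 0.065], [0.4909, 0.1959, 0.065], [0.4629, 0.2011, 0.065]]
scene 639.75 [365.7 225.3] [[337.1, 223.4], [340.8, 211.0], [396.9, 228.1], [393.1, 240.5]]
scene 353.0 [356.7 248.9] [[334.3, 246.8], [337.1, 237.8], [381.9, 251.7], [379.1, 260.7]]
```

View pics/m_top.png

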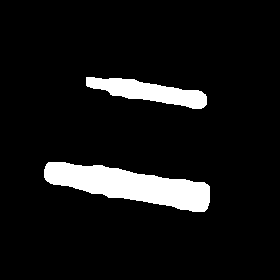

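View pics/m_scene.png

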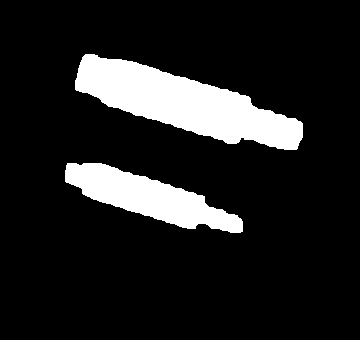

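```bash
python3 - <<'E'
from m import *
d=get("top");s=get("scene")
# gauge line fits
m,o=gmask(d,(170,180,240,250))
for a,P,b in o:
    W=plane(d,P,.065)[:,:2];c=W.mean(0);ax=np.linalg.svd(W-c,full_matrices=False)[2][0];ax*=np.sign(ax[1])
    t=(W-c)@ax;nrm=np.array([ax[1],-ax[0]]);w=(W-c)@nrm
    bins=np.linspace(t.min()+.003,t.max()-.003,25);ct=[];cw=[]
    for i in range(24):
        k=(t>bins[i])&(t<bins[i+1]); ct.append((bins[i]+bins[i+1])/2);cw.append((w[k].max()+w[k].min())/2)
    p=np.polyfit(ct,cw,1);y=ax+p[0]*nrm;y/=np.linalg.norm(y)
    e0=c+t.min()*ax+np.polyval(p,t.min())*nrm;e1=c+t.max()*ax+np.polyval(p,t.max())*nrm
    print("ends",e0,e1,np.linalg.norm(e1-e0),"yaw",-np.degrees(np.arctan2(y[0],y[1])))
    L=np.linalg.norm(e1-e0);print(" origin from mid-10mm", (e0+e1)/2-.010*y)
# housing
for n,im,roi in(("t",d,(305,205,345,240)),("s",s,(190,165,230,215))):
    x0,y0,x1,y1=roi
    c=cv2.resize(im["pixels"][y0:y1,x0:x1],None,fx=14,fy=14,interpolation=cv2.INTER_CUBIC)
    cv2.imwrite(f"pics/h_{n}.png",c[:,:,::-1])
E
```

```text
ends [0.56826937 0.19979255] [0.59016499 0.31422237] 0.11650580028919211 yaw -10.832352385370518
 origin from mid-10mm [0.57733782 0.24718565]
ends [0.47687933 0.19860641] [0.50697949 0.35457617] 0.1588476821938249 yaw -10.923063154197335
 origin from mid-10mm [0.49003451 0.26677246]
```

View pics/h_t.png

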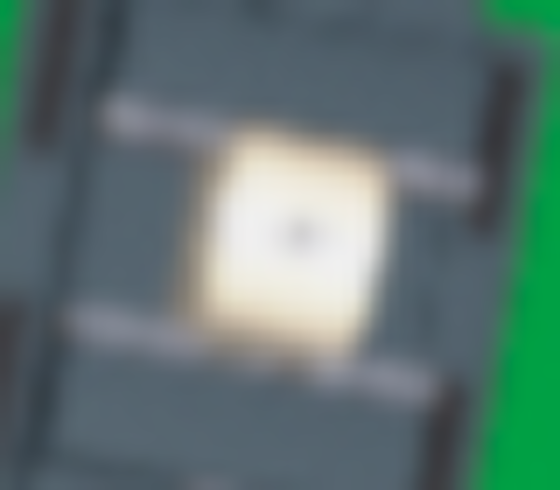

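View pics/h_s.png

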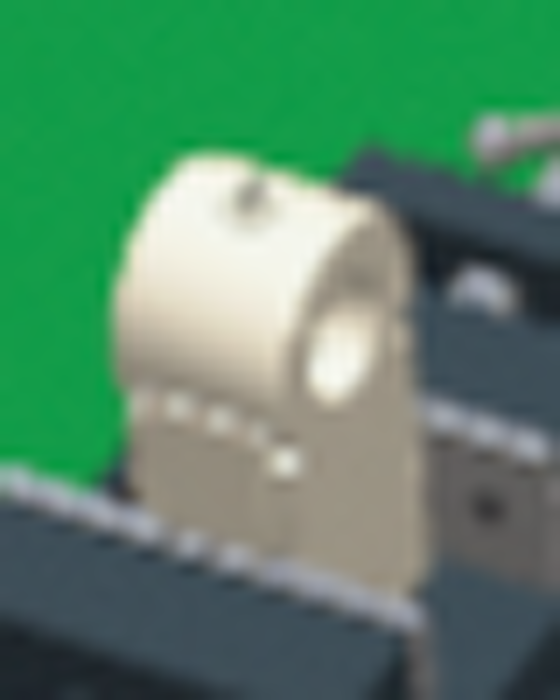

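```bash
python3 - <<'E'
from m import *
d=get("top");s=get("scene")
f=lambda p,x0,y0,k:(np.array(p,float)+.5)/k-.5+[x0,y0]
print("boss top z.149",plane(d,f((300,235),305,205,14),.149), "scene", plane(s,f((250,195),190,165,14),.149))
print("tri",tri(d,f((300,235),305,205,14),s,f((250,195),190,165,14)))
I=d["pixels"].astype(float);g=I.sum(2)
# strips: for each column, peak row near expected line
for nm,(a,b) in {"up":((110,115),(470,180)),"lo":((75,318),(430,385))}.items():
    a=f(a,305,205,14);b=f(b,305,205,14);pts=[]
    for u in range(int(a[0])+1,int(b[0])):
        if 319<=u<=333: continue
        v=a[1]+(u-a[0])*(b[1]-a[1])/(b[0]-a[0])
        vs=np.arange(int(round(v))-2,int(round(v))+3);w=g[vs,u];w=np.clip(w-np.sort(w)[:2].mean(),0,None)
        pts.append((u,(vs*w).sum()/w.sum()))
    W=plane(d,pts,.075);p=np.polyfit(W[:,1],W[:,0],1);r=W[:,0]-np.polyval(p,W[:,1])
    print(nm,"yaw",-np.degrees(np.arctan(p[0])),"rms",r.std(),"x at y=-.11",np.polyval(p,-.11),W[[0,-1],:2].round(4).tolist())
# vise outline
i=d["pixels"].astype(int);m=((i[:,:,1]-i[:,:,0]<70)).astype(np.uint8);k=np.zeros_like(m);k[188:258,298:350]=m[188:258,298:350]
n,l,st,c=cv2.connectedComponentsWithStats(k);j=1+st[1:,4].argmax();print(st[j])
# white eye: bright mask
w=(i.min(2)>150)
up=cv2.resize(d["pixels"][205:240,305:345],None,fx=8,fy=8,interpolation=cv2.INTER_CUBIC).astype(int)
for th in(150,180,200):
    k=(up[:,:,2]>th).astype(np.uint8);n,l,st,c=cv2.connectedComponentsWithStats(k);j=1+st[1:,4].argmax()
    ys,xs=np.nonzero(l==j);P=f(np.c_[xs,ys],305,205,8);cn=np.c_[xs,ys].astype(np.float32);R=cv2.minAreaRect(cn)
    b=f(cv2.boxPoints(R),305,205,8)
    print(th,R[2],"z.145",plane(d,b.mean(0),.145)[0].round(4),"z.118",plane(d,b.mean(0),.118)[0].round(4), plane(d,b,.145)[:,:2].round(4).tolist())
E
```

```text
boss top z.149 [[ 0.4911331  -0.18026043  0.149     ]] scene [[ 0.49116327 -0.18256171  0.149     ]]
tri [ 0.49141724 -0.18128826  0.14935387]
up yaw -12.112151467121496 rms 0.00026264641230928497 x at y=-.11 0.5355898231445558 [[0.5282, -0.1416], [0.5096, -0.2304]]
lo yaw -11.941363144802907 rms 0.000739217915848491 x at y=-.11 0.47917997630916287 [[0.4748, -0.1288], [0.4558, -0.2173]]
[ 300  195   44   63 1940]
150 17.35402488708496 z.145 [ 0.488  -0.1787  0.145 ] z.118 [ 0.4896 -0.1818  0.118 ] [[0.4703, -0.1476], [0.521, -0.1653], [0.5057, -0.2099], [0.4551, -0.1922]]
180 14.574216842651367 z.145 [ 0.4899 -0.1795  0.145 ] z.118 [ 0.4915 -0.1826  0.118 ] [[0.4753, -0.1529], [0.5163, -0.165], [0.5044, -0.2062], [0.4635, -0.194]]
200 13.626995086669922 z.145 [ 0.4899 -0.1795  0.145 ] z.118 [ 0.4915 -0.1826  0.118 ] [[0.4774, -0.1553], [0.5129, -0.1652], [0.5024, -0.2038], [0.467, -0.1939]]
```

play_rows --deltas '[[[0.03,-0.037,0,0,0,-8.5,1],[0.03,-0.037,0,0,0,-8.5,0.7],[0.03,-0.037,0,0,0,-8.5,0.7],[0.03,-0.037,0,0,0,-8.5,0.7],[0.03,-0.037,0,0,0,-8.5,0.7]]]'

```text
t: 1.12
position: [0.3365, 0.4627, 0.2315]
orientation: [[0.855, 0.0, -0.519], [0.519, 0.0, 0.855], [0.0, -1.0, 0.0]]
ft_force: [0.0, 0.3, 0.3]
grip_width: 0.849
```

play_rows --deltas '[[[0.03,-0.037,0,0,0,-8.5,0.7],[0.03,-0.037,0,0,0,-8.5,0.7],[0.03,-0.037,0,0,0,-8.5,0.7],[0.03,-0.037,0,0,0,-8.5,0.7],[0.03,-0.037,0,0,0,-8.5,0.7]]]'

```text
t: 1.75
position: [0.4866, 0.2776, 0.2315]
orientation: [[0.981, 0.0, 0.195], [-0.195, 0.0, 0.981], [0.0, -1.0, 0.0]]
ft_force: [0.5, 1.2, -0.1]
grip_width: 0.855
```

play_rows --deltas '[[[0,0,0,0,0,0,0.7],[0,0,0,0,0,0,0.7]]]'

```text
t: 2.0
position: [0.4856, 0.2791, 0.2313]
orientation: [[0.982, -0.0, 0.19], [-0.19, 0.0, 0.982], [-0.0, -1.0, 0.0]]
ft_force: [-0.6, 0.3, 0.8]
grip_width: 0.86
```

play_rows --deltas '[[[0.006,-0.0045,-0.04,0,0,0,0.7],[0,0,-0.04,0,0,0,0.7],[0,0,-0.03,0,0,0,0.7],[0,0,0,0,0,0,0.7]]]'

```text
t: 2.5
position: [0.4903, 0.2749, 0.1194]
orientation: [[0.982, -0.003, 0.188], [-0.188, -0.002, 0.982], [-0.003, -1.0, -0.002]]
ft_force: [0.0, 0.6, 1.2]
grip_width: 0.847
```

```bash
python3 - <<'E'
from h import *
s=get("scene");t=get("top");print(env.observe()["position"])
crop(s,310,150,430,270,6,"s1.png");crop(t,150,170,250,270,6,"t1.png")
E
```

```text
[0.49174042 0.27523203 0.1225864 ]
```

View pics/s1.png

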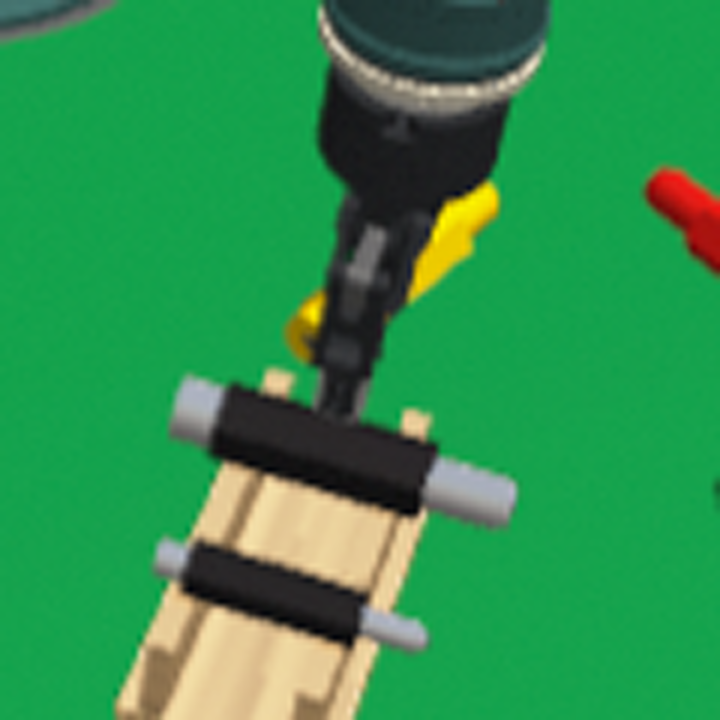

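View pics/t1.png

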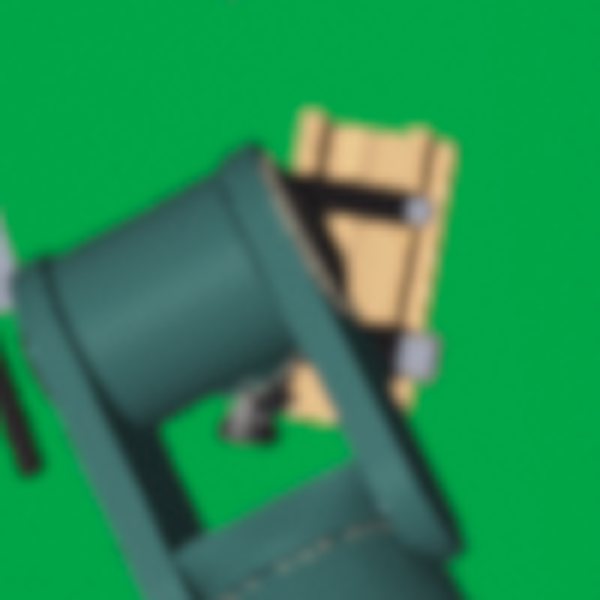

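play_rows --deltas '[[[0,0,-0.025,0,0,0,0.7],[0,0,-0.025,0,0,0,0.7],[0,0,-0.02,0,0,0,0.7],[0,0,-0.009,0,0,0,0.7],[0,0,0,0,0,0,0.7]]]'

```text
t: 3.22
position: [0.4918, 0.2746, 0.0425]
orientation: [[0.982, -0.0, 0.19], [-0.19, -0.0, 0.982], [-0.0, -1.0, -0.0]]
ft_force: [0.1, 0.1, 1.3]
grip_width: 0.847
```

Close with moderate force.

play_rows --deltas '[[[0,0,0,0,0,0,0.1],[0,0,0,0,0,0,-0.1],[0,0,0,0,0,0,-0.5],[0,0,0,0,0,0,-1],[0,0,0,0,0,0,-1]]]' --force 80

```text
t: 3.85
position: [0.4911, 0.2748, 0.0434]
orientation: [[0.982, -0.001, 0.19], [-0.19, 0.001, 0.982], [-0.002, -1.0, 0.0]]
ft_force: [-12.7, 0.1, 13.8]
grip_width: 0.385
```

play_rows --deltas '[[[0,0,0,0,0,0,-1],[0,0,0,0,0,0,-1]]]'

```text
t: 4.1
position: [0.4911, 0.2748, 0.0434]
orientation: [[0.982, -0.001, 0.19], [-0.19, 0.001, 0.982], [-0.001, -1.0, 0.0]]
ft_force: [-12.6, 0.8, 12.7]
grip_width: 0.386
```

play_rows --deltas '[[[0,0,0.015,0,0,0,-1],[0,0,0.03,0,0,0,-1],[0,0,0.04,0,0,0,-1],[0,0,0.04,0,0,0,-1],[0,0,0.033,0,0,0,-1]]]' --force 100

```text
t: 4.72
position: [0.4918, 0.2743, 0.2026]
orientation: [[0.982, 0.001, 0.19], [-0.19, 0.0, 0.982], [0.001, -1.0, 0.001]]
ft_force: [0.5, -0.3, -4.9]
grip_width: 0.385
```

play_rows --deltas '[[[0,-0.05,0,0,0,0,-1],[0,-0.06,0,0,0,0,-1],[0,-0.06,0,0,0,0,-1],[0,-0.06,0,0,0,-1.1,-1],[0,-0.06,0,0,0,0,-1]]]'

```text
t: 5.35
position: [0.4913, -0.0175, 0.201]
orientation: [[0.978, 0.001, 0.209], [-0.209, -0.0, 0.978], [0.001, -1.0, 0.0]]
ft_force: [1.1, -0.2, -4.8]
grip_width: 0.382
```

play_rows --deltas '[[[0,-0.06,0,0,0,0,-1],[0,-0.06,0,0,0,0,-1],[0,-0.06,0,0,0,0,-1],[-0.013,-0.06,0,0,0,0,-1],[-0.014,-0.05,0,0,0,0,-1]]]'

```text
t: 5.98
position: [0.4639, -0.3078, 0.2007]
orientation: [[0.978, 0.0, 0.21], [-0.21, -0.0, 0.978], [0.0, -1.0, -0.0]]
ft_force: [1.0, 1.0, -4.5]
grip_width: 0.384
```

play_rows --deltas '[[[0,0,-0.02,0,0,0,-1],[0,0,-0.03,0,0,0,-1],[0,0,-0.03,0,0,0,-1],[0,0,0,0,0,0,-1],[0,0,0,0,0,0,-1]]]'

```text
t: 6.6
position: [0.4653, -0.3055, 0.1217]
orientation: [[0.978, 0.001, 0.209], [-0.209, -0.001, 0.978], [0.001, -1.0, -0.0]]
ft_force: [-0.1, -0.0, -4.1]
grip_width: 0.379
```

```bash
python3 - <<'E'
from h import *
s=get("scene");t=get("top");o=env.observe();print(o["position"],o["ft_force"],o["orientation"])
crop(s,120,120,260,250,5,"s2.png");crop(t,280,180,400,270,6,"t2.png")
E
```

```text
[ 0.46538089 -0.30571404  0.12197993] [ 0.76542798  0.38380452 -4.34888126] [[ 9.77940081e-01  1.71492069e-03  2.08878569e-01]
 [-2.08876675e-01 -1.21953798e-03  9.77941229e-01]
 [ 1.93182699e-03 -9.99997786e-01 -8.34428135e-04]]
```

View pics/s2.png

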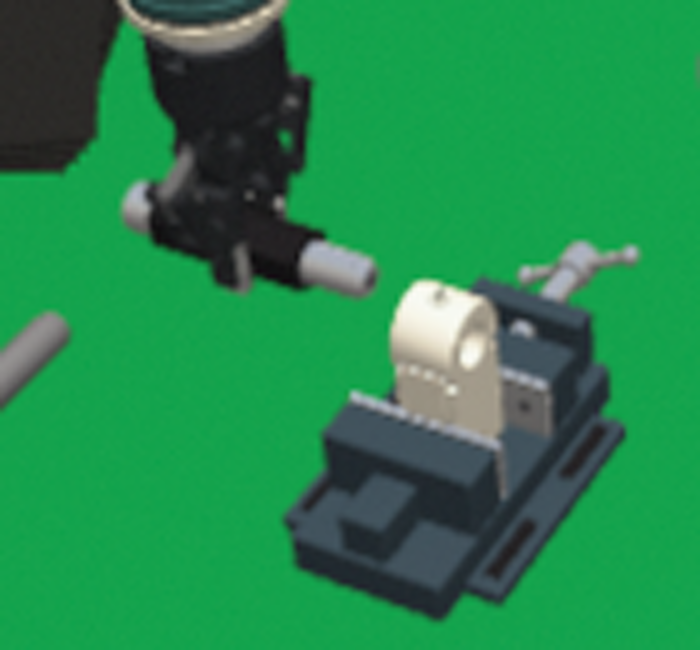

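View pics/t2.png

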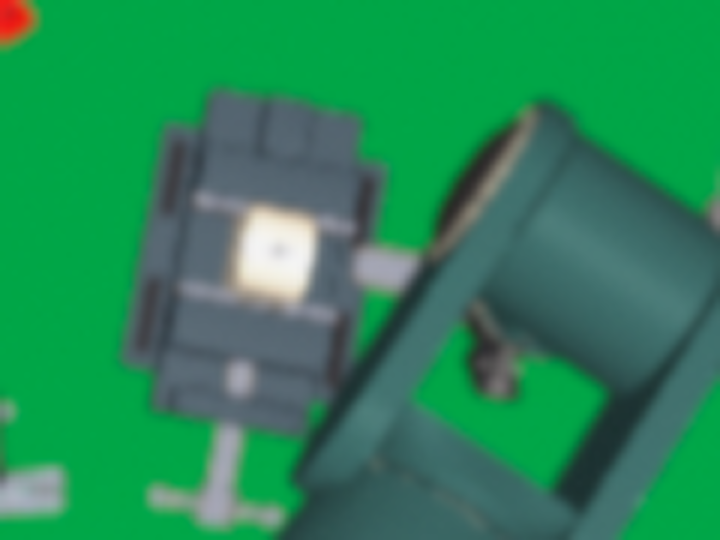

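play_rows --deltas '[[[0,0,-0.013,0,0,0,-1],[0,0,-0.0125,0,0,0,-1],[0,0,0,0,0,0,-1],[0,0,0,0,0,0,-1]]]'

```text
t: 7.2
position: [0.4648, -0.3056, 0.0948]
orientation: [[0.978, -0.0, 0.209], [-0.209, 0.0, 0.978], [-0.0, -1.0, 0.0]]
ft_force: [-0.4, -0.0, -4.1]
grip_width: 0.387
```

```bash
python3 - <<'E'
from m import *
s=get("scene");t=get("top");o=env.observe();print(o["position"],o["ft_force"])
crop(s,160,140,240,220,9,"s3.png");crop(t,315,205,360,240,14,"t3.png")
E
```

```text
[ 0.46492419 -0.30568951  0.09517761] [ 0.1470379   0.469573   -3.68986105]
```

View pics/s3.png

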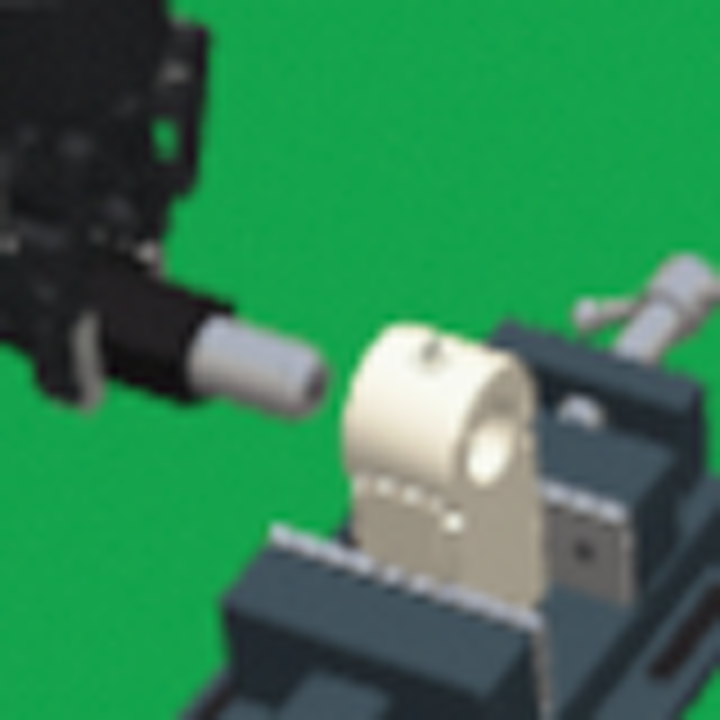

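View pics/t3.png

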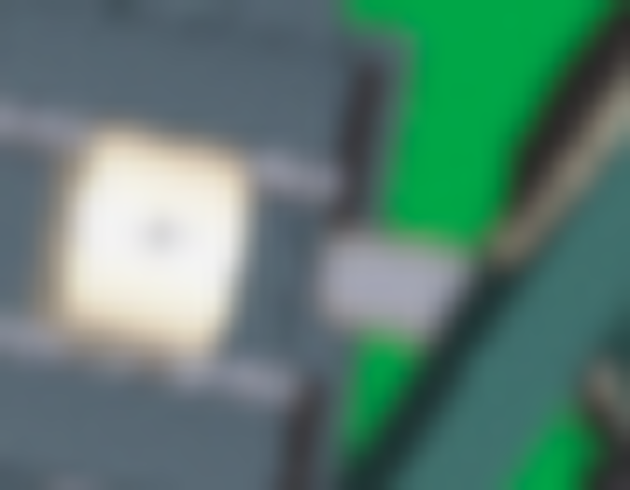

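```bash
python3 - <<'E'
from m import *
t=get("top");s=get("scene")
f=lambda p,x0,y0,k:(np.array(p,float)+.5)/k-.5+[x0,y0]
i=t["pixels"].astype(float)
C=np.array([.4912,-.181]);ax=np.array([.2079,.9782]);n=np.array([ax[1],-ax[0]])
for u in range(341,351):
    # subpixel edges of greenness (g-r) with threshold
    q=i[212:240,u,1]-i[212:240,u,0]; 
    lo=np.where(q<75)[0]
    e=[]
    for a in range(len(q)-1):
        if (q[a]-75)*(q[a+1]-75)<0: e.append(212+a+(75-q[a])/(q[a+1]-q[a]))
    c=[x for x in e if 219<x<231]
    if len(c)==2:
        W=plane(t,[(u,c[0]),(u,c[1]),(u,sum(c)/2)],.1168)[:,:2]
        d=W-C; print(u,np.round(c,2),"width*cos",np.linalg.norm(W[0]-W[1]).round(4),"lat",(d@n).round(4),"along",(d@ax).round(4)[2])
print(tri(t,f((325,277),315,205,14),s,f((316,385),160,140,9)))
# predicted TCP-line lateral
p=np.array([.4649,-.3057])-C;print("tcp lat",p@n,"along",p@ax)
# axis z: scene check: predicted projections of axis points & housing bore mouth
G=lambda a,z,l=0:np.r_[C+a*ax+l*n,z]
print("scene proj mouth_a",proj(s,G(.02,.118)),"tip",proj(s,G(p@ax-.008+.09,.1168,p@n)),"shoulder",proj(s,G(p@ax-.008+.05,.1168,p@n)))
print("img mouth", f((492,447),160,140,9),"tip",f((316,385),160,140,9))
E
```

```text
343 [220.88 229.02] width*cos 0.0294 lat [ 0.0153 -0.0137  0.0008] along -0.0656
344 [221.22 229.76] width*cos 0.0309 lat [ 0.0147 -0.0157 -0.0005] along -0.0695
[ 0.48117554 -0.2265286   0.11778674]
tcp lat 0.00019846999999996353 along -0.12744931000000004
scene proj mouth_a [[214.90418296 188.83720234]] tip [[195.08274628 182.82504682]] shoulder [[183.2550747  179.02262596]]
img mouth [214.22222222 189.22222222] tip [194.66666667 182.33333333]
```

play_rows --deltas '[[[0.0021,0.0098,0.001,0,0,0,-1],[0.0021,0.0098,0,0,0,0,-1],[0.001,0.0049,0,0,0,0,-1],[0.0006,0.0029,0,0,0,0,-1],[0,0,0,0,0,0,-1]]]'

```text
t: 8.02
position: [0.4706, -0.278, 0.0958]
orientation: [[0.978, 0.0, 0.209], [-0.209, -0.0, 0.978], [0.0, -1.0, -0.0]]
ft_force: [0.5, -0.2, -4.3]
grip_width: 0.384
```

play_rows --deltas '[[[0.0006,0.0029,0,0,0,0,-1],[0.0006,0.0029,0,0,0,0,-1],[0,0,0,0,0,0,-1]]]'

```text
t: 8.4
position: [0.4719, -0.2721, 0.096]
orientation: [[0.978, 0.0, 0.209], [-0.209, 0.0, 0.978], [0.0, -1.0, 0.0]]
ft_force: [-1.1, 0.7, -1.5]
grip_width: 0.38
```

```bash
python3 - <<'E'
from m import *
s=get("scene");t=get("top");o=env.observe();print(o["position"],o["ft_force"],o["wrist_torque"])
crop(s,160,140,240,220,9,"s4.png");crop(t,315,205,360,240,14,"t4.png")
E
```

```text
[ 0.47187501 -0.27217123  0.09593909] [ 0.25435078  2.09298017 -2.13319072] [ 0.54945644 -0.02037954  0.03305662]
```

View pics/s4.png

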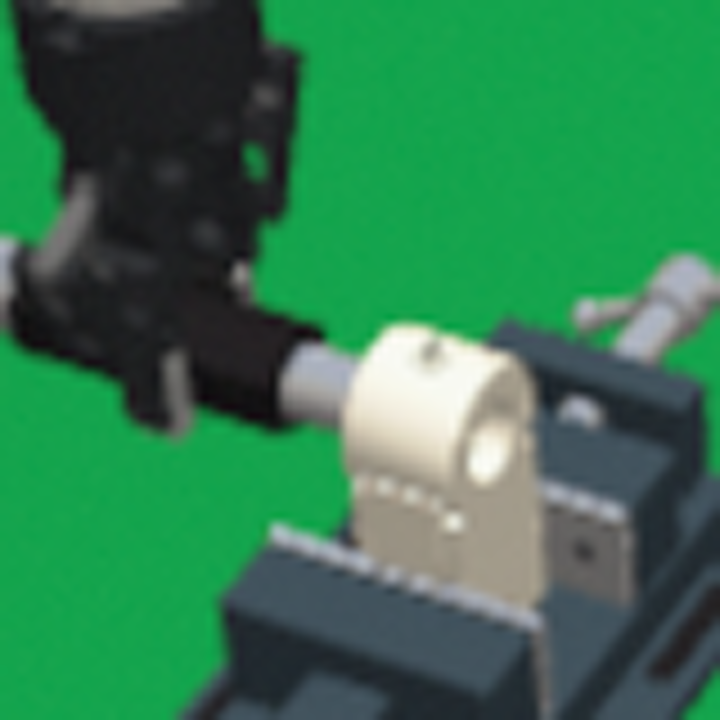

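View pics/t4.png

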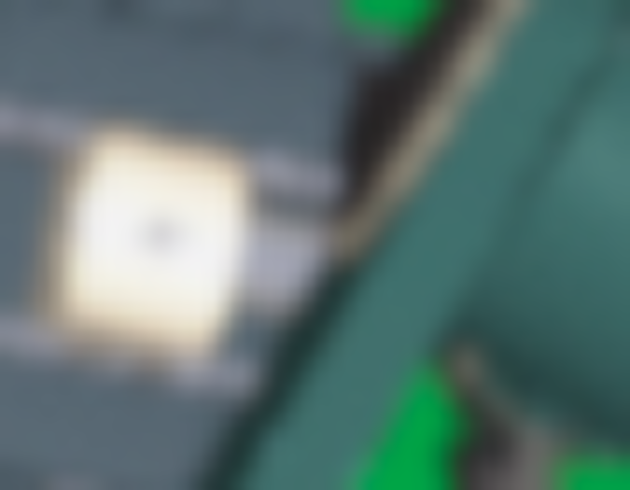

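play_rows --deltas '[[[0.0004,0.002,0.0003,0,0,0,-1],[0.0004,0.002,0,0,0,0,-1],[0,0,0,0,0,0,-1]]]'

```text
t: 8.88
position: [0.4726, -0.2682, 0.0961]
orientation: [[0.978, 0.0, 0.209], [-0.209, 0.0, 0.978], [0.0, -1.0, 0.0]]
ft_force: [0.3, -0.6, -2.7]
grip_width: 0.381
```

```bash
cat > st.py <<'E'
from rig import env
import numpy as np
o=env.observe();C=np.array([.4912,-.181]);ax=np.array([.2079,.9782]);n=np.array([ax[1],-ax[0]]);p=o["position"][:2]-C;f=o["ft_force"]
R=o["orientation"]
print("t",o["t"],"along",round(p@ax*1e3,2),"lat",round(p@n*1e3,2),"z",round(o["position"][2]*1e3,2),"F along/lat/z",(f[:2]@ax).round(1),(f[:2]@n).round(1),f[2].round(1),"M",o["wrist_torque"].round(2),"yaw",np.degrees(np.arctan2(R[1,0],R[0,0])).round(2),"pitch",np.degrees(R[2,2]).round(2))
E
python3 st.py
```

```text
t 8.875 along -89.15 lat -0.06 z 96.1 F along/lat/z -0.6 0.4 -2.7 M [ 0.17 -0.01  0.01] yaw -12.07 pitch 0.01
```

play_rows --deltas '[[[0.0008,0.0039,0.0002,0,0,0,-1],[0.0008,0.0039,0,0,0,0,-1],[0,0,0,0,0,0,-1]]]'

```text
t: 9.25
position: [0.4743, -0.2601, 0.0962]
orientation: [[0.978, 0.0, 0.209], [-0.209, 0.0, 0.978], [-0.0, -1.0, 0.0]]
ft_force: [0.3, 1.5, -2.8]
grip_width: 0.379
```

```bash
python3 st.py
```

```text
t 9.25 along -80.91 lat -0.12 z 96.23 F along/lat/z 1.5 0.0 -2.8 M [ 0.25 -0.12  0.03] yaw -12.05 pitch 0.02
```

play_rows --deltas '[[[0.0008,0.0039,0.0002,0,0,0,-1],[0.0008,0.0039,0,0,0,0,-1],[0.0006,0.0029,0,0,0,0,-1],[0,0,0,0,0,0,-1]]]'

```text
t: 9.75
position: [0.4764, -0.2496, 0.0965]
orientation: [[0.978, -0.0, 0.209], [-0.209, 0.0, 0.978], [-0.0, -1.0, 0.0]]
ft_force: [0.1, 0.5, -3.3]
grip_width: 0.385
```

```bash
python3 st.py
```

```text
t 9.75 along -70.18 lat -0.21 z 96.47 F along/lat/z 0.5 0.0 -3.3 M [ 0.    0.03 -0.01] yaw -12.05 pitch 0.0
```

play_rows --deltas '[[[0.0006,0.0029,0,0,0,0,-1],[0.0004,0.002,0,0,0,0,-1],[0.0002,0.001,0,0,0,0,-1],[0,0,0,0,0,0,-1]]]'

```text
t: 10.25
position: [0.4776, -0.2439, 0.0965]
orientation: [[0.978, 0.0, 0.209], [-0.209, 0.0, 0.978], [0.0, -1.0, 0.0]]
ft_force: [-0.7, -0.5, -4.5]
grip_width: 0.386
```

```bash
python3 st.py
```

```text
t 10.25 along -64.37 lat -0.23 z 96.52 F along/lat/z -0.6 -0.6 -4.5 M [-0.   -0.01  0.02] yaw -12.07 pitch 0.0
```

play_rows --deltas '[[[0.0002,0.001,0,0,0,0,-1],[0.0002,0.001,0,0,0,0,-1],[0.0001,0.0005,0,0,0,0,-1],[0,0,0,0,0,0,-1]]]'

```text
t: 10.75
position: [0.478, -0.2416, 0.0965]
orientation: [[0.978, -0.0, 0.209], [-0.209, -0.0, 0.978], [-0.0, -1.0, -0.0]]
ft_force: [-0.9, -2.8, -5.0]
grip_width: 0.383
```

```bash
python3 st.py
```

```text
t 10.75 along -61.98 lat -0.29 z 96.5 F along/lat/z -2.9 -0.3 -5.0 M [-0.25  0.06 -0.03] yaw -12.08 pitch -0.01
```

Contact perhaps beginning; small steps more.

play_rows --deltas '[[[0.0002,0.0008,0,0,0,0,-1],[0,0,0,0,0,0,-1]]]'

```text
t: 11.0
position: [0.478, -0.2415, 0.0965]
orientation: [[0.978, -0.0, 0.21], [-0.21, -0.002, 0.978], [0.0, -1.0, -0.002]]
ft_force: [-2.9, -8.8, -5.4]
grip_width: 0.379
```

```bash
python3 st.py
```

```text
t 11.0 along -61.95 lat -0.29 z 96.55 F along/lat/z -9.2 -1.0 -5.4 M [-1.44  0.35 -0.02] yaw -12.1 pitch -0.11
```

play_rows --deltas '[[[0.0001,0.0006,0,0,0,0,-1],[0,0,0,0,0,0,-1]]]'

```text
t: 11.25
position: [0.478, -0.2415, 0.0965]
orientation: [[0.978, -0.001, 0.21], [-0.21, -0.003, 0.978], [0.0, -1.0, -0.003]]
ft_force: [-4.0, -14.2, -5.1]
grip_width: 0.384
```

```bash
python3 st.py
```

```text
t 11.25 along -61.95 lat -0.35 z 96.54 F along/lat/z -14.7 -0.9 -5.1 M [-2.25  0.5  -0.09] yaw -12.11 pitch -0.17
```

```bash
python3 - <<'E'
from m import *
s=get("scene")
crop(s,160,140,240,220,9,"s5.png")
E
```

```text
(no output)
```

View pics/s5.png

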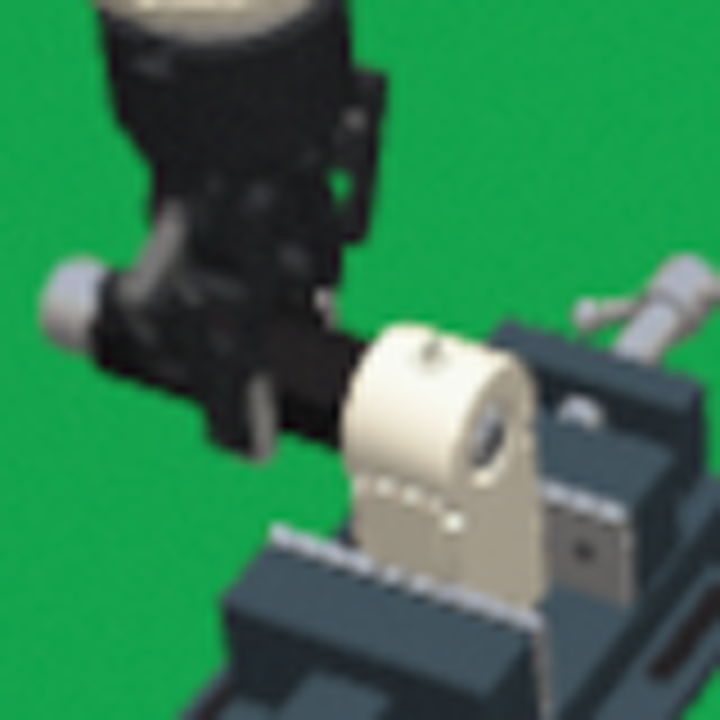

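play_rows --deltas '[[[-0.0006,-0.0029,0,0,0,0,-1],[-0.0012,-0.0059,0,0,0,0,-1],[-0.0021,-0.0098,0,0,0,0,-1],[-0.0021,-0.0098,0,0,0,0,-1],[-0.0021,-0.0098,0,0,0,0,-1]]]'

```text
t: 11.92
position: [0.4701, -0.279, 0.0965]
orientation: [[0.978, -0.0, 0.209], [-0.209, 0.0, 0.978], [-0.0, -1.0, 0.0]]
ft_force: [0.6, 0.2, -3.9]
grip_width: 0.383
```

```bash
python3 st.py
```

```text
t 11.925 along -100.3 lat -0.3 z 96.45 F along/lat/z 0.4 0.6 -3.9 M [-0.03 -0.03 -0.03] yaw -12.09 pitch 0.0
```

play_rows --deltas '[[[-0.0021,-0.0098,0,0,0,0,-1],[-0.0021,-0.0098,0,0,0,0,-1],[-0.0021,-0.0098,0,0,0,0,-1],[0,0,0,0,0,0,-1]]]'

```text
t: 12.42
position: [0.4638, -0.3083, 0.0964]
orientation: [[0.978, -0.0, 0.21], [-0.21, 0.0, 0.978], [-0.0, -1.0, -0.0]]
ft_force: [0.2, 0.2, -4.4]
grip_width: 0.384
```

```bash
python3 st.py;python3 - <<'E'
from m import *
s=get("scene")
crop(s,160,140,240,220,9,"s6.png")
E
```

```text
t 12.425 along -130.23 lat -0.37 z 96.44 F along/lat/z 0.2 0.2 -4.4 M [-0.04 -0.    0.01] yaw -12.12 pitch -0.0
```

View pics/s6.png

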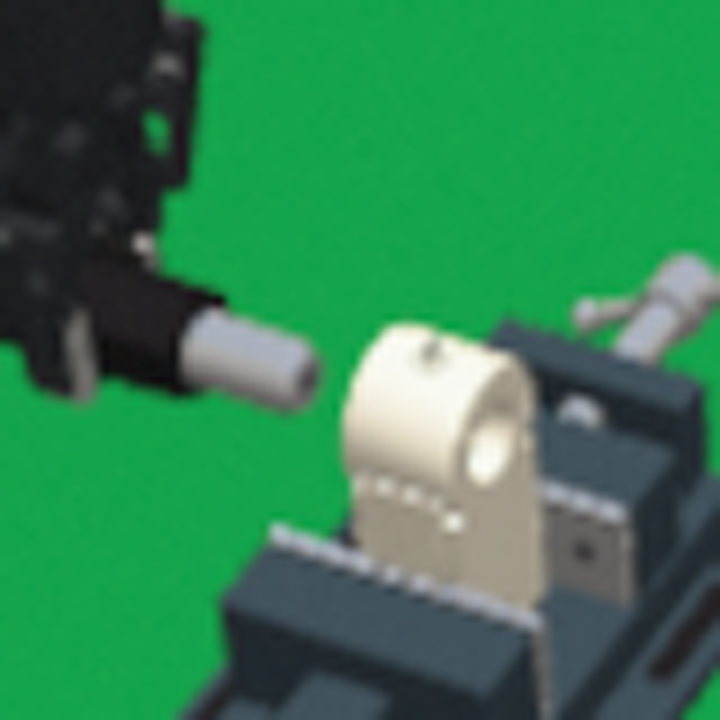

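play_rows --deltas '[[[0,0,0.03,0,0,0,-1],[0,0,0.04,0,0,0,-1],[0,0,0.03,0,0,0,-1],[0,0,0,0,0,0,-1]]]'

```text
t: 12.98
position: [0.4647, -0.3078, 0.1986]
orientation: [[0.978, 0.003, 0.209], [-0.209, -0.002, 0.978], [0.004, -1.0, -0.001]]
ft_force: [0.3, 0.1, -4.5]
grip_width: 0.386
```

play_rows --deltas '[[[0.0104,0.0488,0,0,0,0,-1],[0.0104,0.0488,0,0,0,0,-1],[0.0104,0.0488,0,0,0,0,-1],[0.0104,0.0488,0,0,0,0,-1],[0.0101,0.0476,0,0,0,0,-1]]]'

```text
t: 13.6
position: [0.5153, -0.063, 0.1945]
orientation: [[0.978, -0.002, 0.209], [-0.209, 0.0, 0.978], [-0.002, -1.0, -0.0]]
ft_force: [0.5, -0.0, -3.9]
grip_width: 0.382
```

play_rows --deltas '[[[0,0,-0.02,0,0,0,-1],[0,0,-0.03,0,0,0,-1],[0,0,-0.03,0,0,0,-1],[0,0,-0.02,0,0,0,-1],[0,0,0,0,0,0,-1]]]'

```text
t: 14.22
position: [0.5146, -0.065, 0.0944]
orientation: [[0.978, -0.003, 0.209], [-0.209, 0.001, 0.978], [-0.003, -1.0, -0.0]]
ft_force: [-0.2, -0.4, -3.6]
grip_width: 0.382
```

```bash
python3 st.py;python3 - <<'E'
from m import *
s=get("scene");t=get("top")
crop(s,180,140,270,220,8,"s7.png");crop(t,260,190,350,255,8,"t7.png")
E
```

```text
t 14.225 along 118.37 lat -1.19 z 94.38 F along/lat/z -0.4 -0.1 -3.6 M [-0.01 -0.03 -0.01] yaw -12.09 pitch -0.01
```

View pics/s7.png

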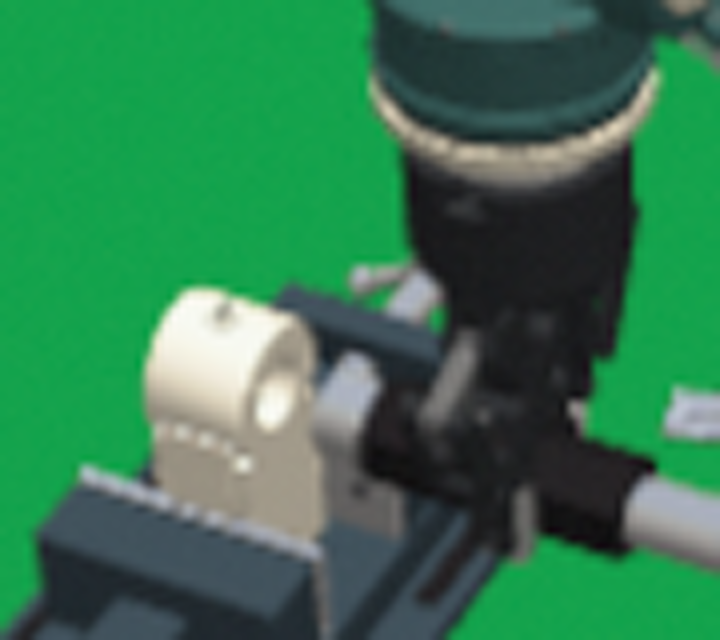

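View pics/t7.png

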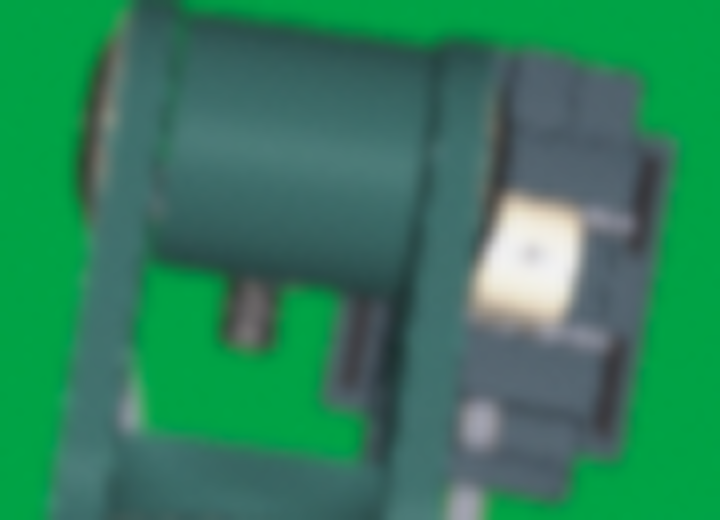

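play_rows --deltas '[[[0,0,0,0,0,0,-1],[0,0,0,0,0,0,-1]]]'

```text
t: 14.58
position: [0.516, -0.0649, 0.0973]
orientation: [[0.978, 0.001, 0.209], [-0.209, -0.0, 0.978], [0.001, -1.0, 0.0]]
ft_force: [-0.1, -0.9, -4.0]
grip_width: 0.386
```

```bash
python3 st.py
```

```text
t 14.575 along 118.69 lat 0.16 z 97.34 F along/lat/z -0.9 0.0 -4.0 M [-0.02 -0.   -0.02] yaw -12.07 pitch 0.0
```

play_rows --deltas '[[[-0.0012,-0.0059,0,0,0,0,-1],[-0.0012,-0.0059,0,0,0,0,-1],[-0.0006,-0.0029,0,0,0,0,-1],[-0.0004,-0.002,0,0,0,0,-1],[0,0,0,0,0,0,-1]]]'

```text
t: 15.2
position: [0.5122, -0.0817, 0.0965]
orientation: [[0.978, -0.0, 0.209], [-0.209, 0.0, 0.978], [-0.0, -1.0, 0.0]]
ft_force: [-0.1, 0.4, -4.3]
grip_width: 0.383
```

```bash
python3 st.py;python3 - <<'E'
from m import *
s=get("scene")
crop(s,180,140,270,220,8,"s8.png")
E
```

```text
t 15.2 along 101.52 lat -0.08 z 96.47 F along/lat/z 0.4 -0.2 -4.3 M [ 0.04 -0.03  0.01] yaw -12.09 pitch 0.0
```

View pics/s8.png

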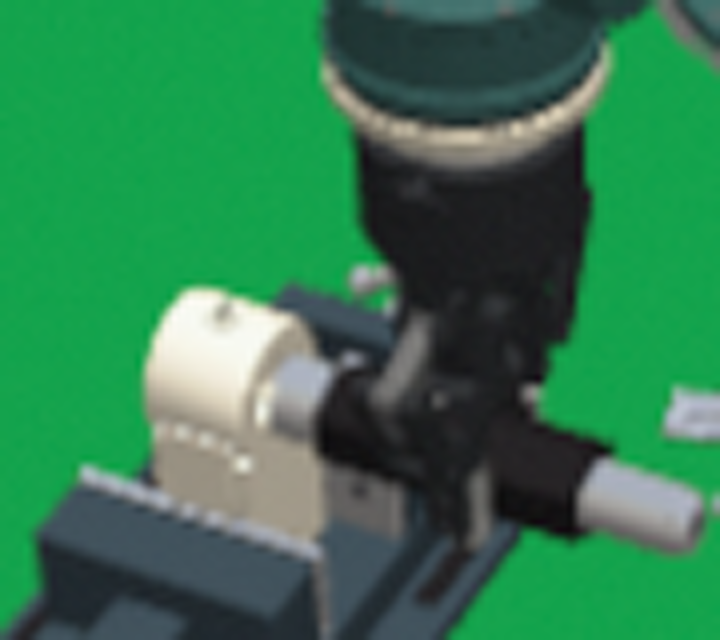

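play_rows --deltas '[[[-0.0003,-0.0015,0,0,0,0,-1],[-0.0002,-0.001,0,0,0,0,-1],[0,0,0,0,0,0,-1]]]'

```text
t: 15.62
position: [0.5118, -0.0841, 0.0965]
orientation: [[0.978, -0.0, 0.209], [-0.209, 0.0, 0.978], [-0.0, -1.0, 0.0]]
ft_force: [-0.3, -1.3, -5.3]
grip_width: 0.385
```

```bash
python3 st.py
```

```text
t 15.625 along 99.06 lat -0.04 z 96.48 F along/lat/z -1.3 0.0 -5.3 M [-0.02 -0.04  0.03] yaw -12.08 pitch 0.0
```

play_rows --deltas '[[[-0.0002,-0.001,0,0,0,0,-1],[0,0,0,0,0,0,-1]]]'

```text
t: 15.88
position: [0.5116, -0.0851, 0.0965]
orientation: [[0.978, 0.0, 0.209], [-0.209, 0.0, 0.978], [0.0, -1.0, 0.0]]
ft_force: [-0.0, 0.5, -3.8]
grip_width: 0.383
```

```bash
python3 st.py
```

```text
t 15.875 along 98.06 lat -0.0 z 96.51 F along/lat/z 0.5 -0.1 -3.8 M [-0.02 -0.03 -0.02] yaw -12.08 pitch 0.0
```

play_rows --deltas '[[[-0.0001,-0.0006,0,0,0,0,-1],[0,0,0,0,0,0,-1]]]'

```text
t: 16.12
position: [0.5116, -0.0851, 0.0966]
orientation: [[0.978, 0.0, 0.209], [-0.209, 0.001, 0.978], [0.0, -1.0, 0.001]]
ft_force: [1.8, 5.5, -3.7]
grip_width: 0.382
```

```bash
python3 st.py
```

```text
t 16.125 along 98.01 lat 0.01 z 96.56 F along/lat/z 5.8 0.6 -3.7 M [ 0.91 -0.12 -0.05] yaw -12.07 pitch 0.07
```

play_rows --deltas '[[[-0.0001,-0.0004,0,0,0,0,-1],[0,0,0,0,0,0,-1]]]'

```text
t: 16.38
position: [0.5116, -0.0851, 0.0966]
orientation: [[0.978, 0.0, 0.209], [-0.209, 0.002, 0.978], [0.0, -1.0, 0.002]]
ft_force: [2.6, 9.2, -3.3]
grip_width: 0.382
```

```bash
python3 st.py
```

```text
t 16.375 along 98.01 lat -0.01 z 96.58 F along/lat/z 9.5 0.6 -3.3 M [ 1.42 -0.3  -0.09] yaw -12.06 pitch 0.11
```

play_rows --deltas '[[[0,0,0,0,0,0,-1],[0,0,0,0,0,0,-1],[0,0,0,0,0,0,-1],[0,0,0,0,0,0,-1],[0,0,0,0,0,0,-1]]]'

```text
t: 17.0
position: [0.5116, -0.0851, 0.0966]
orientation: [[0.978, 0.0, 0.209], [-0.209, 0.002, 0.978], [0.0, -1.0, 0.002]]
ft_force: [2.4, 10.5, -3.9]
grip_width: 0.38
```

```bash
python3 st.py;python3 - <<'E'
from m import *
s=get("scene")
crop(s,180,140,270,220,8,"s9.png")
E
```

```text
t 17.0 along 98.01 lat -0.0 z 96.59 F along/lat/z 10.8 0.1 -3.9 M [ 1.46 -0.25 -0.11] yaw -12.05 pitch 0.11
```

View pics/s9.png

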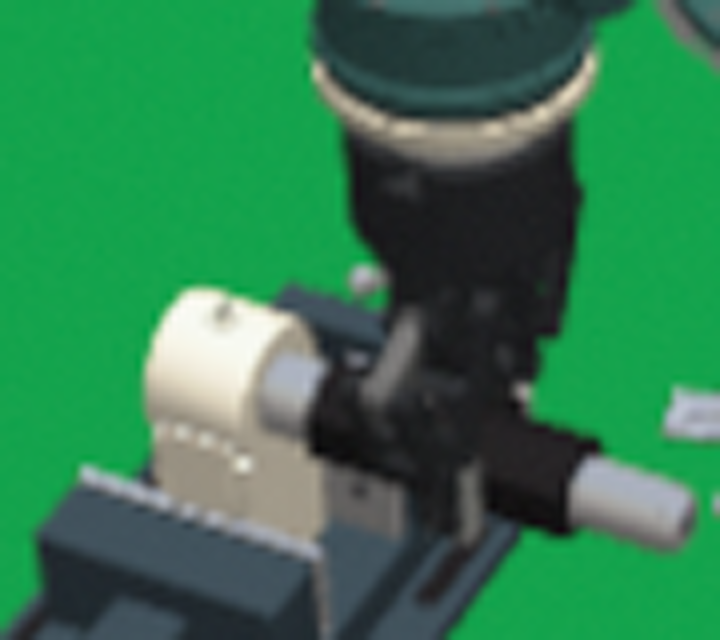

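play_rows --deltas '[[[0.0006,0.0029,0,0,0,0,-1],[0.0021,0.0098,0,0,0,0,-1],[0.0035,0.0165,0,0,0,0,-1],[0,0,0.04,0,0,0,-1],[0,0,0.06,0,0,0,-1]]]'

```text
t: 17.68
position: [0.5169, -0.0556, 0.1961]
orientation: [[0.978, -0.003, 0.208], [-0.208, 0.001, 0.978], [-0.003, -1.0, -0.0]]
ft_force: [0.7, -0.0, -3.4]
grip_width: 0.38
```

play_rows --deltas '[[[-0.004,0.055,0,0,0,0,-1],[-0.004,0.055,0,0,0,0,-1],[-0.004,0.055,0,0,0,0.6,-1],[-0.004,0.055,0,0,0,0.5,-1],[-0.005,0.055,0,0,0,0,-1]]]'

```text
t: 18.3
position: [0.4958, 0.2209, 0.1966]
orientation: [[0.982, 0.0, 0.19], [-0.19, 0.0, 0.982], [0.0, -1.0, 0.0]]
ft_force: [1.3, 0.2, -5.1]
grip_width: 0.381
```

play_rows --deltas '[[[-0.005,0.055,0,0,0,0,-1],[0,0,0,0,0,0,-1],[0,0,0,0,0,0,-1],[0,0,0,0,0,0,-1]]]'

```text
t: 18.8
position: [0.4916, 0.2726, 0.1966]
orientation: [[0.982, 0.0, 0.191], [-0.191, -0.0, 0.982], [0.0, -1.0, -0.0]]
ft_force: [-0.9, -0.4, -4.4]
grip_width: 0.383
```

```bash
python3 st.py; python3 -c "
from rig import env;print(env.observe()['position'])"
```

```text
t 18.8 along 443.77 lat -93.87 z 196.55 F along/lat/z -0.6 -0.8 -4.4 M [ 0.02  0.   -0.01] yaw -11.02 pitch -0.01
[0.49163679 0.27256323 0.19655052]
```

play_rows --deltas '[[[-0.0005,0.0022,-0.03,0,0,0.1,-1],[0,0,-0.04,0,0,0,-1],[0,0,-0.035,0,0,0,-1],[0,0,-0.02,0,0,0,-1],[0,0,0,0,0,0,-1]]]'

```text
t: 19.42
position: [0.4908, 0.2747, 0.0707]
orientation: [[0.982, -0.002, 0.189], [-0.189, -0.001, 0.982], [-0.001, -1.0, -0.001]]
ft_force: [-0.8, 0.6, -4.7]
grip_width: 0.384
```

play_rows --deltas '[[[0,0,0,0,0,0,-1],[0,0,-0.01,0,0,0,-1],[0,0,-0.008,0,0,0,-1],[0,0,-0.006,0,0,0,-1],[0,0,0,0,0,0,-1]]]'

```text
t: 20.05
position: [0.4908, 0.2752, 0.0469]
orientation: [[0.982, -0.001, 0.189], [-0.189, -0.0, 0.982], [-0.001, -1.0, -0.001]]
ft_force: [-0.2, 0.8, -5.1]
grip_width: 0.381
```

```bash
python3 st.py;python3 - <<'E'
from m import *
print(env.observe()['position'])
s=get("scene")
crop(s,320,180,410,270,7,"s10.png")
E
```

```text
t 20.05 along 446.22 lat -95.25 z 46.87 F along/lat/z 0.7 -0.3 -5.1 M [ 0.04 -0.01  0.02] yaw -10.87 pitch -0.03
[0.4907935  0.27524959 0.04686618]
```

View pics/s10.png

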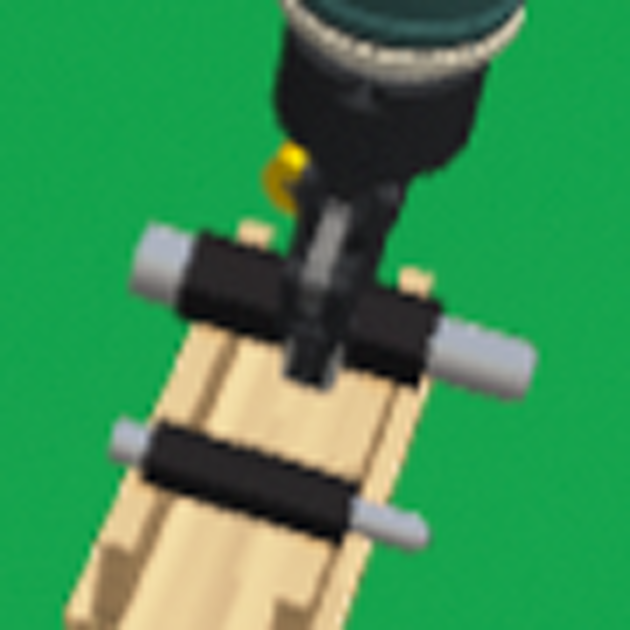

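Nearly seated; lower the last 3.5 mm gently.

play_rows --deltas '[[[0,0,-0.002,0,0,0,-1],[0,0,-0.001,0,0,0,-1],[0,0,0,0,0,0,-1]]]'

```text
t: 20.48
position: [0.4911, 0.2753, 0.0445]
orientation: [[0.982, -0.0, 0.189], [-0.189, -0.0, 0.982], [-0.0, -1.0, -0.0]]
ft_force: [-0.0, -0.7, -3.9]
grip_width: 0.384
```

```bash
python3 st.py
```

```text
t 20.475 along 446.34 lat -95.0 z 44.5 F along/lat/z -0.7 0.1 -3.9 M [-0.1  -0.02  0.01] yaw -10.88 pitch -0.0
```

play_rows --deltas '[[[0,0,-0.0006,0,0,0,-1],[0,0,0,0,0,0,-1]]]'

```text
t: 20.72
position: [0.4911, 0.2754, 0.0439]
orientation: [[0.982, 0.0, 0.189], [-0.189, 0.0, 0.982], [0.0, -1.0, 0.0]]
ft_force: [0.0, -0.0, -4.4]
grip_width: 0.38
```

```bash
python3 st.py
```

```text
t 20.725 along 446.39 lat -95.01 z 43.92 F along/lat/z -0.0 0.0 -4.4 M [ 0.05 -0.   -0.  ] yaw -10.87 pitch 0.0
```

play_rows --deltas '[[[0,0,-0.0005,0,0,0,-1],[0,0,0,0,0,0,-1]]]'

```text
t: 20.98
position: [0.4911, 0.2754, 0.0435]
orientation: [[0.982, 0.0, 0.189], [-0.189, 0.0, 0.982], [0.0, -1.0, 0.0]]
ft_force: [0.1, -0.4, -2.4]
grip_width: 0.379
```

```bash
python3 st.py
```

```text
t 20.975 along 446.39 lat -94.95 z 43.5 F along/lat/z -0.4 0.2 -2.4 M [-0.02  0.06 -0.01] yaw -10.87 pitch 0.0
```

play_rows --deltas '[[[0,0,-0.0003,0,0,0,-1],[0,0,0,0,0,0,-1]]]'

```text
t: 21.22
position: [0.4912, 0.2754, 0.0435]
orientation: [[0.982, 0.0, 0.189], [-0.189, 0.0, 0.982], [0.0, -1.0, 0.0]]
ft_force: [-2.6, -1.4, 3.2]
grip_width: 0.384
```

```bash
python3 st.py
```

```text
t 21.225 along 446.4 lat -94.91 z 43.49 F along/lat/z -1.9 -2.2 3.2 M [-0.3   0.5   0.03] yaw -10.88 pitch 0.01
```

play_rows --deltas '[[[0,0,0,0,0,0,0.0],[0,0,0,0,0,0,0.3],[0,0,0,0,0,0,0.6],[0,0,0,0,0,0,0.6],[0,0,0,0,0,0,0.6]]]' --force 20

```text
t: 21.85
position: [0.4911, 0.2754, 0.0431]
orientation: [[0.982, -0.0, 0.189], [-0.189, 0.0, 0.982], [-0.0, -1.0, 0.0]]
ft_force: [0.3, -0.2, -0.6]
grip_width: 0.8
```

play_rows --deltas '[[[0,0,0.015,0,0,0,0.6],[0,0,0.03,0,0,0,0.6],[0,0,0.04,0,0,0,0.6],[0,0,0.05,0,0,0,0.6],[0,0,0.04,0,0,0,0.6]]]'

```text
t: 22.48
position: [0.4911, 0.2753, 0.2216]
orientation: [[0.982, 0.002, 0.189], [-0.189, 0.001, 0.982], [0.002, -1.0, 0.001]]
ft_force: [1.3, 0.4, -0.2]
grip_width: 0.8
```

play_rows --deltas '[[[-0.03,0.05,0,0,0,0,0.6],[-0.03,0.05,0,0,0,0,0.6],[-0.03,0.05,0,0,0,0,0.6],[-0.03,0.05,0,0,0,0,0.6],[0,0,0,0,0,0,0.6]]]'

```text
t: 23.1
position: [0.3689, 0.4778, 0.219]
orientation: [[0.983, -0.0, 0.185], [-0.185, 0.001, 0.983], [-0.0, -1.0, 0.001]]
ft_force: [0.3, -0.6, 0.9]
grip_width: 0.8
```

```bash
python3 - <<'E'
from m import *
o=env.observe();print(o["t"],o["position"],o["ft_force"],o["grip_width"])
t=get("top");s=get("scene")
m,oo=gmask(t,(170,180,240,250))
for a,P,b in oo: print(a,P.mean(0),plane(t,b,.065)[:,:2].round(4).tolist())
cv2.imwrite("pics/sF.png",s["pixels"][:,:,::-1]);cv2.imwrite("pics/tF.png",t["pixels"][:,:,::-1])
crop(s,320,200,410,285,7,"sFr.png")
E
```

```text
23.1 [0.36889363 0.47784155 0.21896622] [ 0.25969759 -0.60766275  0.9194792 ] 0.7997706850078108
119.6875 [206.91612272 202.52395561] [[0.5808, 0.3146], [0.5989, 0.3115], [0.5781, 0.1989], [0.56, 0.2021]]
278.9375 [202.02002577 225.87780081] [[0.493, 0.3574], [0.5214, 0.3523], [0.491, 0.1961], [0.4629, 0.2014]]
```

View pics/sF.png

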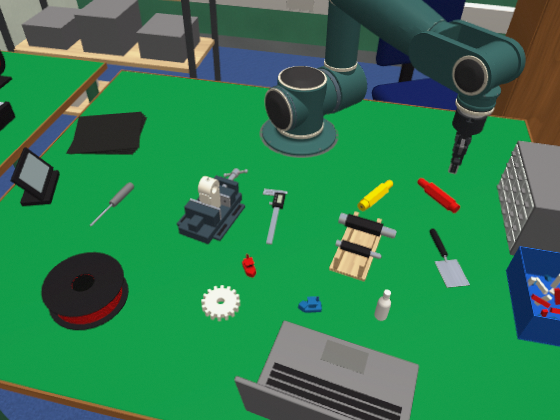

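View pics/tF.png

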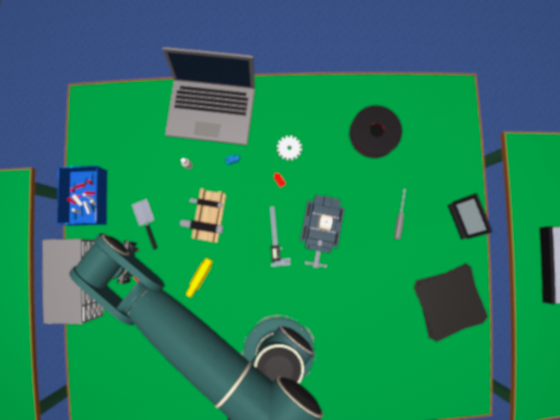

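View pics/sFr.png

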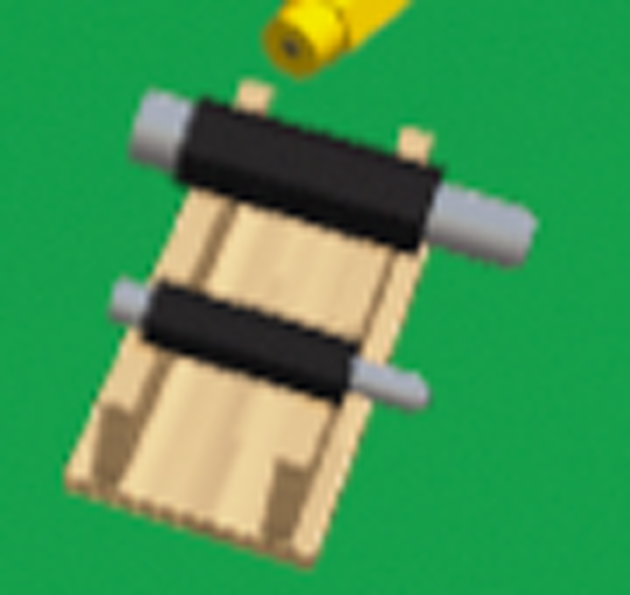

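The gauge is back in its notches, within about 0.5 mm of where it started, and everything else looks unchanged. The arm is clear, so I'm letting it settle before handing in.

play_rows --deltas '[[[0,0,0,0,0,0,0.6],[0,0,0,0,0,0,0.6]]]'

```text
t: 23.45
position: [0.3717, 0.4746, 0.2185]
orientation: [[0.982, 0.0, 0.19], [-0.19, 0.0, 0.982], [0.0, -1.0, 0.0]]
ft_force: [0.1, 0.7, -0.3]
grip_width: 0.798
```

```bash
python3 -c "
from rig import env;print(env.sign_off())"
```

```text
the job is handed in; nothing more can be done
None
```

The bore passed both checks, the gauge is back in its own notches on the rack, and the job was handed in at about 23.5 s.

- **Go end:** it went in from the housing's -y face with only a few newtons on the way. It came to a firm stop at about 15 N with the handle against the housing and the tip showing at the far mouth, and was then drawn fully out.
- **No-go end:** I offered it squarely to the +y mouth. It stopped at the face, exactly where expected from the go end's home position. I pressed with about 10 N for roughly 0.6 s and it did not enter.
- **Final pictures:** the larger gauge lies within about 0.5 mm of where it started. The small gauge, the look-alikes and the other items appear unmoved, and the gripper is open and clear of everything.

No check failed. The only mismatch was about 1 mm in height between the cameras and the bore, which I corrected from the contact force during insertion.

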